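# Tip the specimen tray over the stage edge

## Task

The washed specimen tray lies face down in front of the low metal stage. With the fingertips alone, without picking it up, push it against the front edge of the stage until it tips up on its long side and flips over onto the stage, open side up, then push it fully home and square, long side against the fence at the back of the stage. Leave the other things where they are.

Things in the scene. Friction and masses are not known exactly. Their poses are not given: they have to be found in the camera images.
- tray: shallow white plastic tray, 70 mm (x) by 120 mm (y), 18 mm high, 0.11 to 0.22 kg, loose, sides upright, walls 4 mm. Starts face down on the worktop, centre 70 to 110 mm before the stage's front edge, +x roughly along the stage's +x; tipped upright it can stand on a long side. Origin at its centre, half-way up; +z points out of its closed base: up while face down, down when right way up.
- stage: low fixed grey steel platform, flat top 8 mm above the worktop, 220 mm wide (y), no side walls. Origin at worktop level below the middle of its front edge, a plain upright step; +x points level from this edge to the fence, +y along the edge, +z up. The fence is a straight aluminium bar along the far side: face 120 mm from the front edge, top 22 mm above the worktop. Ordinary friction.
- weight_1: bystander, not part of the job: brass weight with a knob, 38 mm across, 38 mm high; loose, on the worktop beside the stage. Origin at the centre of its underside.
- rubber_bung_3: bystander, not part of the job: tapered rubber bung, 31 mm across, 26 mm high; loose, on the worktop beside the stage. Origin at the centre of its underside.
- sample_can_1: bystander, not part of the job: round white can with lid, 55 mm across, 41 mm high; loose, on the worktop beside the stage. Origin at the centre of its underside.
- weight_2: bystander, not part of the job: brass weight with a knob, 30 mm across, 30 mm high; loose, on the worktop beside the stage. Origin at the centre of its underside.
- petri_dish: bystander, not part of the job: clear dish, 57 mm across, 12 mm high; loose, on the worktop beside the stage. Origin at the centre of its underside.
- tape_roll: bystander, not part of the job: roll of tape lying flat, 66 mm across, 18 mm high; loose, on the worktop beside the stage. Origin at the centre of its underside.
Not all that is in view belongs to the job. What is meant by the tray is not green, and is the smaller of those in its own colour.

How it is judged:
On the way:
1. the tray is tipped up steeply (more than 60 degrees) at the front edge of the stage, still resting on the worktop or the stage (angle between tray's own z axis and vertical between 1.05 and 2.1 rad and x of tray in the frame of stage between -0.06 and 0.03 m and height (world z) of tray below 0.06 m), for 0.04 s.
At the end, for the whole second after the job is handed in: The tray lies flat on the stage, open side up (within about 4.5 degrees), at rest, a long side against the fence (gap under 7 mm at its middle, square within 4 degrees), its centre within 60 mm of the middle of the stage along the fence (angle between tray's own z axis and vertical above 3.06 rad and x of tray in the frame of stage between 0.078 and 0.089 m and y of tray in the frame of stage between -0.06 and 0.06 m and z of tray in the frame of stage between 0.014 and 0.02 m and angle between the x axis of tray and the x axis of stage, either way round below 0.07 rad and linear speed of tray below 0.01 m/s and angular speed of tray below 0.1 rad/s); the robot touches nothing.
It fails at once if the tray is lifted: its centre is more than 65 mm above the worktop (height (world z) of tray above 0.065 m).
It fails at once if the tray is carried level: its centre is more than 42 mm above the worktop while it lies within 0.3 rad of flat, either way up (height (world z) of tray above 0.042 m and (angle between tray's own z axis and vertical below 0.3 rad or angle between tray's own z axis and vertical above 2.84 rad)).
It fails at once if another thing (weight, bung, can, dish or tape) is moved more than 15 mm (distance of any of weight_1, rubber_bung_3, sample_can_1, weight_2, petri_dish, tape_roll from where it was at the start of the episode above 0.015 m).
It also fails if it takes over 64 s, if anything falls off the work surface, if the arm or the gripper's body presses on something with over 40 N, if the wrist force passes 120 N, or if a joint passes its speed limit or range.

## Robot

A 6-joint arm with a two-finger parallel gripper is mounted at the origin on a cart in front of the work surface, level with it; the furniture and walls round the work are solid. World frame = base frame: x ahead of the robot, y to its left, z up, the work surface at z = 0. Lengths are in m, angles in rad, forces in N, time in s.
With the tool pointing down it reaches from about 0.3 to 0.775 m from the base axis. Payload 14.6 kg.
Tool frame: the origin (TCP) lies midway between the tips of the shut fingers; the grasp point (between the pads) lies 19 mm behind it; z points along the fingers, y is the direction in which the jaws open and shut (so a half turn about z gives the same grasp; the last joint's range is limited). The gripper opens to 94 mm and grips with 3 to 60 N. Pads are 16 mm wide; open, the fingers measure 119 mm over their backs; the gripper's body (75 mm by 177 mm) begins 78 mm behind the grasp point.
Start: joints at [1.043, 0.3, 1.521, -0, 1.321, -0.067], TCP at [0.245, 0.493, 0.205] pointing down, gripper open.
Joint ranges: [-3.03, 3.03], [-0.79, 2.21], [0.23, 2.52], [-1.04, 4.18], [0, 3.07], [-2.55, 2.55]. Speed limits (rad/s): [2.22, 2.22, 2.57, 3.14, 3.14, 3.14].

## Interface

Orientations are given as [roll, pitch, yaw] about the fixed x, y, z axes, in that order (R = Rz(yaw) Ry(pitch) Rx(roll)).
In Python, from station import readout, imaging, job gives the robot as it stands.
- The arm moves only by the tool arm_command, never from a script. Its argument "increments" is a list of rows, each an object with "gripper": the opening, from 0 (shut) to 1 (fully open); "slide": the shift along the world's x, y, z in m, a list of three; "yaw": the turn about the world's z in rad. A call has 1 to 8 rows; each row is the pose to reach, as a shift and turn from the pose commanded when the call began; what a row does not reach only later rows make up. A row lasts 1/8 s, in which the tool goes at most 62.5 mm and 10.7 degrees, less where a joint would pass 70% of its speed; a pose out of reach is approached as far as the arm can. A call with a gripper value outside its range is refused whole. The fingers move at their own pace and stop on an object; "grip_force" is the grip in N (left out, the last holds). Time passes only in rows, so rows that repeat a pose let the fingers close. It gives the time, the measured TCP pose, the force and the opening at its end, in the units of the state.
- readout.get_obs(): the state, without advancing time (a new reading comes with each control period).
- imaging.camera(name): name is "scene" or "top" or "wrist"; returns a dict with "color" (384x512x3 uint8, red, green, blue), "mtx" (3x3 intrinsics, pixels), "rvec" (rotation vector, rad) and "tvec" (3), from world to camera coordinates, as OpenCV has them. Camera axes: x right, y down, z forward; pixel columns grow to the right and rows downward; lengths in m; the calibration is good to about 2 mm. A picture is of the moment at which its call begins. There is no depth.
- job.hand_in(): hands the job in, once; it reports no verdict.
The state is a dict: "time_s": time; "qpos": joint angles; "joint_vel": joint speeds; "tau": joint torques, N m; "ee_pos": TCP position; "eef_rot": TCP orientation; "force": force on the tool from outside, world axes, zero at the start; "moment": the same for the moment, N m; "grip_width": finger opening in m.
Only numpy, scipy, OpenCV 4.12 (cv2) and the standard library are available. Lean on these libraries where they do the work, as an engineer would, in place of code of your own. Each camera call takes 0.05 s, during which the arm holds its last target. There are 200 camera calls.

## Working session

There is one attempt and no reset: what is moved stays moved. The work goes in short steps, Python scripts to look and compute and a tool call to move; the robot and the scene stay as the last step left them, time stands still between calls to the robot, and variables do not carry over. Pictures are saved under pics/ and viewed, about 8 in all and at most 12, crops included, and the job is handed in when it is done.

Besides the shell and the picture viewer there is one more tool, called after ">>>" as name([rows], argument=value, ...), one row to a line, values as JSON. arm_command: Moves the arm, as the interface text tells. Its arguments: {"type":"object","properties":{"increments":{"type":"array","items":{"type":"object","properties":{"gripper":{"type":"number"},"slide":{"type":"array","items":{"type":"number"}},"yaw":{"type":"number"}}}},"grip_force":{"type":"number"}},"required":["increments"]}

```bash
mkdir -p pics
cat > h.py <<'E'
import numpy as np, cv2
from station import readout, imaging, job
def cam(n,f=None):
    c=imaging.camera(n)
    if f: cv2.imwrite('pics/'+f,c['color'][:,:,::-1]); np.savez('pics/'+f+'.npz',**c)
    return c
def ray(c,uv,z):
    R,_=cv2.Rodrigues(np.array(c['rvec'],float)); t=np.array(c['tvec'],float).ravel()
    d=R.T@np.linalg.inv(c['mtx'])@np.array([uv[0],uv[1],1.]); o=-R.T@t
    return o+d*(z-o[2])/d[2]
def proj(c,p):
    return cv2.projectPoints(np.array(p,float).reshape(-1,1,3),np.array(c['rvec'],float),np.array(c['tvec'],float),np.array(c['mtx'],float),None)[0].reshape(-1,2)
E
python3 - <<'E'
from h import *
a=cam('scene','s0.png');b=cam('top','t0.png')
for c in(a,b):
    R,_=cv2.Rodrigues(np.array(c['rvec'],float));print((-R.T@np.array(c['tvec']).ravel()).round(3),R.round(2).tolist(),c['mtx'][0])
print(readout.get_obs())
E
```

```text
[ 0.209 -0.586  0.76 ] [[0.88, -0.47, 0.0], [-0.32, -0.61, -0.72], [0.34, 0.64, -0.69]] [369.71957267   0.         257.93066683]
[0.48  0.044 1.169] [[-0.01, -1.0, -0.0], [-1.0, 0.01, -0.09], [0.09, 0.0, -1.0]] [436.15844154   0.         251.46802316]
{'time_s': 0.1, 'qpos': array([ 1.04342678e+00,  3.00398772e-01,  1.52153216e+00, -1.99326398e-05,
        1.32071890e+00, -6.65831386e-02]), 'joint_vel': array([ 0.00064278, -0.00168633,  0.00015799,  0.00136143,  0.00104552,
       -0.00032615]), 'tau': array([ 1.15783550e-03, -5.32643437e+01, -3.53283799e+01,  7.09375693e-02,
        2.34752591e-02, -3.96245434e-05]), 'ee_pos': array([0.24443344, 0.49242339, 0.2049467 ]), 'eef_rot': array([-3.14053654e+00, -5.10735225e-05,  2.68081116e+00]), 'force': array([-0.59202762,  0.87566694, -0.58583006]), 'moment': array([-0.00892566, -0.00818957,  0.06519112]), 'grip_width': 0.09352673392526602}
```

View pics/s0.png

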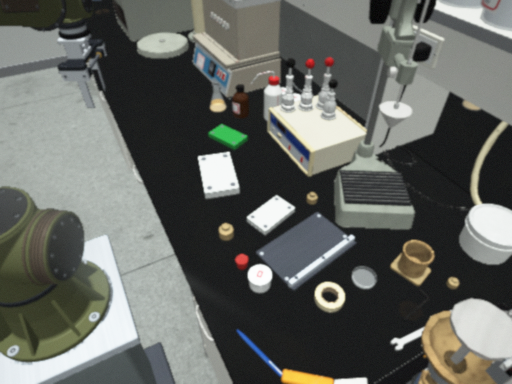

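View pics/t0.png

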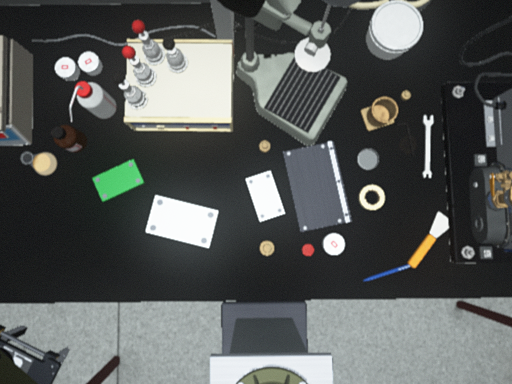

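Run:
```python
import cv2
a=cv2.imread('pics/t0.png')[130:270,235:395]
cv2.imwrite('pics/t0c.png',cv2.resize(a,None,fx=5,fy=4.2857,interpolation=cv2.INTER_CUBIC) if 0 else cv2.resize(a,None,fx=4,fy=4,interpolation=cv2.INTER_CUBIC))
a=cv2.imread('pics/s0.png')[180:320,230:390]
cv2.imwrite('pics/s0c.png',cv2.resize(a,None,fx=4,fy=4,interpolation=cv2.INTER_CUBIC))
```

```text
(no output)
```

View pics/t0c.png

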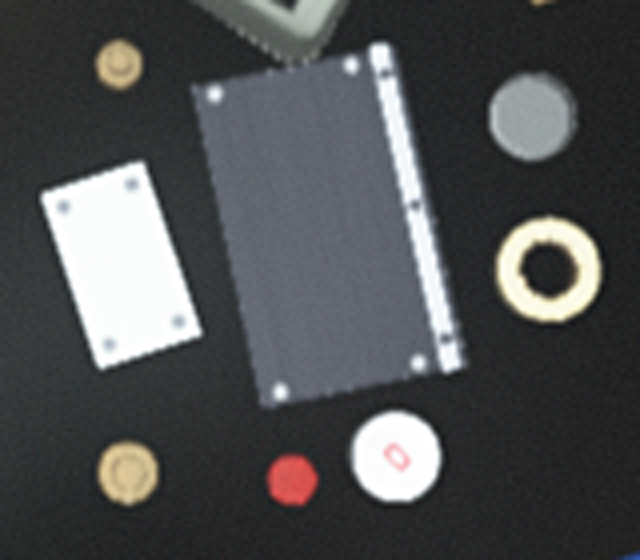

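View pics/s0c.png

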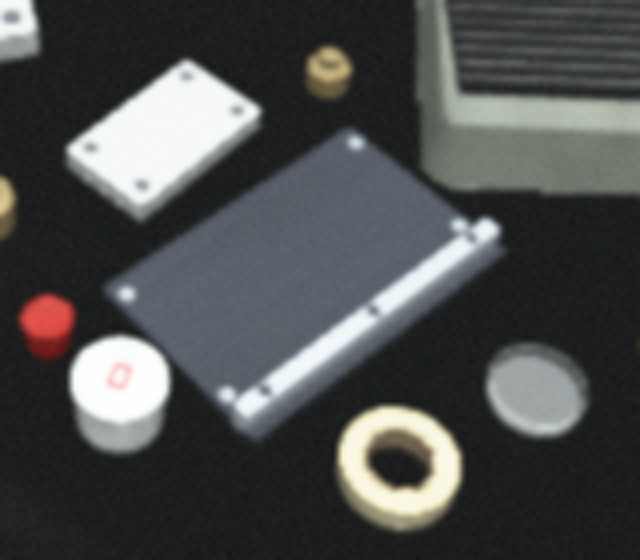

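```bash
cat >> h.py <<'E'
def tri(ca,pa,cb,pb):
    P=[]
    for c in(ca,cb):
        R,_=cv2.Rodrigues(np.array(c['rvec'],float));P.append(c['mtx']@np.c_[R,np.array(c['tvec'],float).ravel()])
    X=cv2.triangulatePoints(P[0],P[1],np.array(pa,float).T,np.array(pb,float).T);return (X[:3]/X[3]).T
E
python3 - <<'E'
from h import *
T=np.load('pics/t0.png.npz');S=np.load('pics/s0.png.npz')
t=lambda L:[((u+.5)/4-.5+235,(v+.5)/4-.5+130) for u,v in L]
s=lambda L:[((u+.5)/4-.5+230,(v+.5)/4-.5+180) for u,v in L]
# order: near stage-L etc
tt=t([(42,195),(146,161),(202,334),(100,370)]); ss=s([(187,60),(262,112),(140,210),(68,152)])
print('tri tray',tri(T,tt,S,ss).round(4).tolist())
tr=np.array([ray(T,p,.018) for p in tt]);trs=np.array([ray(S,p,.018) for p in ss]);print(tr.round(4).tolist(),trs.round(4).tolist())
sf=t([(193,87),(262,406)]); sfs=s([(350,128),(106,290)])
print('tri stage',tri(T,sf,S,sfs).round(4).tolist())
F=np.array([ray(T,p,.008) for p in sf]);Fs=np.array([ray(S,p,.008) for p in sfs]);print(F.round(4),Fs.round(4))
G=np.array([ray(T,p,.022) for p in t([(372,48),(442,372)])]);
O=F.mean(0);y=F[0]-F[1];print('len',np.linalg.norm(y));
for Y in(F[0]-F[1],G[0]-G[1]): print('stage yaw (x dir)',np.arctan2(Y[1],Y[0])-np.pi/2)
y/=np.linalg.norm(y);x=np.array([y[1],-y[0],0]);print('x',x,'O',O,'G',(G-O)@x)
c=tr.mean(0);print('tray c',c,trs.mean(0),'in stage',(c-O)@x,(c-O)@y)
for i in range(4):print((tr[i]-O)@x,(tr[i]-O)@y,np.linalg.norm(tr[i]-tr[i-1]))
for n,p,z in[('w1',(128,473),.03),('bung',(293,480),.026),('can',(396,456),.041),('w2',(119,65),.02)]:
    q=ray(T,t([p])[0],z);print(n,q.round(3),(q-O)@x,(q-O)@y)
E
```

```text
tri tray [[0.611, 0.0611, 0.018], [0.6323, -0.0079, 0.0178], [0.517, -0.0432, 0.014], [0.4955, 0.0239, 0.0156]]
[[0.611, 0.0611, 0.018], [0.6329, -0.0082, 0.018], [0.5176, -0.0433, 0.018], [0.4948, 0.0242, 0.018]] [[0.611, 0.0612, 0.018], [0.6313, -0.0078, 0.018], [0.5144, -0.0457, 0.018], [0.4956, 0.0214, 0.018]]
tri stage [[0.6839, -0.0411, 0.0072], [0.4698, -0.0832, 0.0043]]
[[ 0.6841 -0.0411  0.008 ]
 [ 0.4699 -0.0828  0.008 ]] [[ 0.683  -0.0415  0.008 ]
 [ 0.4686 -0.0857  0.008 ]]
len 0.21821581605204252
stage yaw (x dir) -1.378709254765792
stage yaw (x dir) -1.388616975205495
x [ 0.190908   -0.98160793  0.        ] O [ 0.5769602  -0.06197652  0.008     ] G [0.12081706 0.11864391]
tray c [0.56406148 0.00846467 0.018     ] [0.56305784 0.00727547 0.018     ] in stage -0.07160810257847092 0.0007862982659402986
-0.11434978689537376 0.05691283362862336 0.12195132498635808
-0.042064090283594924 0.06516627211812229 0.07275535156639734
-0.02970145387890569 -0.05470547018230298 0.12050754906234759
-0.10031707925600929 -0.06422844250068131 0.07125484930287929
w1 [0.428 0.007 0.03 ] -0.09638242392623539 -0.13304962322409625
bung [ 0.422 -0.1    0.026] 0.007630008407440161 -0.15934765603938814
can [ 0.437 -0.164  0.041] 0.07385057959763337 -0.15672156158675854
w2 [0.697 0.009 0.02 ] -0.04649029360819497 0.13174749562553287
```

The white candidates are the large one at (182,220) and the small one at (265,196); the green one is at (118,180). In the enlarged crop the small white tray at (265,196) lies face down in front of the stage, with its edge at u≈285–300 and the fence at u≈340. It measures 121 x 72 mm, so it is the tray meant.

Moving to behind the tray, with the jaws along the stage's y.

>>> arm_command([
  {"slide": [0.035, -0.048, -0.01], "yaw": -0.12, "gripper": 0.75},
  {"slide": [0.07, -0.096, -0.02], "yaw": -0.24, "gripper": 0.75},
  {"slide": [0.105, -0.144, -0.03], "yaw": -0.36, "gripper": 0.75},
  {"slide": [0.14, -0.192, -0.04], "yaw": -0.48, "gripper": 0.75},
  {"slide": [0.175, -0.24, -0.05], "yaw": -0.6, "gripper": 0.75},
  {"slide": [0.21, -0.288, -0.06], "yaw": -0.72, "gripper": 0.75},
  {"slide": [0.245, -0.336, -0.08], "yaw": -0.84, "gripper": 0.75},
  {"slide": [0.275, -0.376, -0.1], "yaw": -0.923, "gripper": 0.75},
])

```text
time_s: 1.1
ee_pos: [0.5205, 0.1146, 0.1048]
eef_rot: [3.142, 0.0, 1.754]
force: [0.5, 1.5, 0.2]
grip_width: 0.0703
```

>>> arm_command([
  {"slide": [0.031, -0.04, -0.02], "gripper": 0.75},
  {"slide": [0.031, -0.04, -0.05], "gripper": 0.75},
  {"slide": [0.031, -0.04, -0.08], "gripper": 0.75},
  {"slide": [0.031, -0.04, -0.09], "gripper": 0.75},
  {"slide": [0.031, -0.04, -0.09], "gripper": 0.75},
])

```text
invalid input
```

Run:
```python
from h import *
o=readout.get_obs();print({k:np.round(v,4) for k,v in o.items()})
a=cam('scene','s1.png')['color'][130:300,180:400,::-1]
cv2.imwrite('pics/s1c.png',cv2.resize(a,None,fx=3,fy=3,interpolation=cv2.INTER_CUBIC))
```

```text
{'time_s': np.float64(1.1), 'qpos': array([ 0.148 ,  0.3684,  1.6788, -0.    ,  1.0944, -0.0349]), 'joint_vel': array([-6.772e-01,  5.169e-01, -2.822e-01, -2.000e-04, -2.309e-01,
       -3.360e-02]), 'tau': array([ 3.47750e+00, -5.79844e+01, -2.88813e+01, -5.01000e-02,
        5.67200e-01,  1.69900e-01]), 'ee_pos': array([0.5205, 0.1146, 0.1048]), 'eef_rot': array([3.1416, 0.    , 1.7537]), 'force': array([0.4971, 1.479 , 0.2158]), 'moment': array([-0.0665,  0.0386,  0.0054]), 'grip_width': np.float64(0.0703)}
```

View pics/s1c.png

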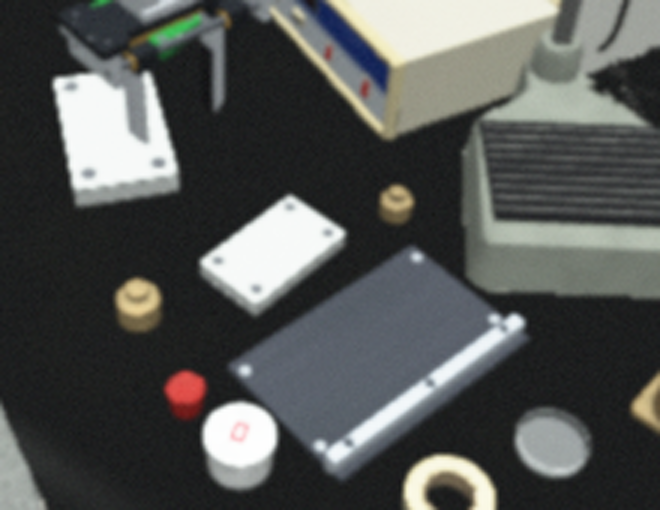

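>>> arm_command([
  {"slide": [0.031, -0.04, -0.02], "yaw": 0, "gripper": 0.75},
  {"slide": [0.031, -0.04, -0.05], "yaw": 0, "gripper": 0.75},
  {"slide": [0.031, -0.04, -0.08], "yaw": 0, "gripper": 0.75},
  {"slide": [0.031, -0.04, -0.1], "yaw": 0, "gripper": 0.75},
  {"slide": [0.031, -0.04, -0.1], "yaw": 0, "gripper": 0.75},
])

```text
time_s: 1.78
ee_pos: [0.5495, 0.0766, 0.0041]
eef_rot: [-3.138, -0.0, 1.758]
force: [0.2, -0.1, 0.2]
grip_width: 0.0705
```

>>> arm_command([
  {"slide": [0.0015, -0.008, 0], "yaw": 0, "gripper": 0.75},
  {"slide": [0.003, -0.016, 0], "yaw": 0, "gripper": 0.75},
  {"slide": [0.0045, -0.024, 0], "yaw": 0, "gripper": 0.75},
  {"slide": [0.006, -0.032, 0], "yaw": 0, "gripper": 0.75},
  {"slide": [0.0074, -0.039, 0], "yaw": 0, "gripper": 0.75},
  {"slide": [0.0087, -0.046, 0], "yaw": 0, "gripper": 0.75},
  {"slide": [0.0098, -0.052, 0], "yaw": 0, "gripper": 0.75},
  {"slide": [0.0108, -0.057, 0], "yaw": 0, "gripper": 0.75},
])

```text
time_s: 2.78
ee_pos: [0.5614, 0.0193, 0.0054]
eef_rot: [-3.141, -0.0, 1.758]
force: [-1.2, 1.5, 1.0]
grip_width: 0.0705
```

>>> arm_command([
  {"slide": [0.0004, -0.002, 0], "yaw": 0, "gripper": 0.75},
  {"slide": [0.0008, -0.004, 0], "yaw": 0, "gripper": 0.75},
])

```text
time_s: 3.02
ee_pos: [0.5618, 0.0164, 0.0054]
eef_rot: [-3.141, -0.002, 1.758]
force: [-4.9, 15.5, 6.3]
grip_width: 0.0705
```

>>> arm_command([
  {"slide": [-0.0008, 0.004, 0], "yaw": 0, "gripper": 0.75},
  {"slide": [-0.0008, 0.004, -0.0035], "yaw": 0, "gripper": 0.75},
  {"slide": [-0.0008, 0.004, -0.0035], "yaw": 0, "gripper": 0.75},
])

```text
time_s: 3.4
ee_pos: [0.5611, 0.0195, 0.0015]
eef_rot: [-3.141, 0.0, 1.758]
force: [0.5, -0.9, 0.2]
grip_width: 0.0704
```

>>> arm_command([
  {"slide": [0.0004, -0.002, 0], "yaw": 0, "gripper": 0.75},
  {"slide": [0.0008, -0.004, 0], "yaw": 0, "gripper": 0.75},
  {"slide": [0.0009, -0.0045, 0], "yaw": 0, "gripper": 0.75},
])

```text
time_s: 3.78
ee_pos: [0.5619, 0.0165, 0.002]
eef_rot: [-3.141, -0.002, 1.758]
force: [-3.2, 14.6, 2.4]
grip_width: 0.07
```

>>> arm_command([
  {"slide": [0, 0, 0.002], "yaw": 0, "gripper": 0.75},
  {"slide": [0, 0, 0.004], "yaw": 0, "gripper": 0.75},
  {"slide": [0, 0, 0.006], "yaw": 0, "gripper": 0.75},
  {"slide": [0, 0, 0.008], "yaw": 0, "gripper": 0.75},
  {"slide": [0, 0, 0.01], "yaw": 0, "gripper": 0.75},
])

```text
time_s: 4.4
ee_pos: [0.5619, 0.016, 0.0118]
eef_rot: [-3.141, -0.001, 1.758]
force: [-1.8, 7.7, 0.8]
grip_width: 0.0707
```

Run:
```python
from h import *
a=cam('scene','s2.png')['color'][150:290,210:370,::-1]
cv2.imwrite('pics/s2c.png',cv2.resize(a,None,fx=4,fy=4,interpolation=cv2.INTER_CUBIC))
```

```text
(no output)
```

View pics/s2c.png

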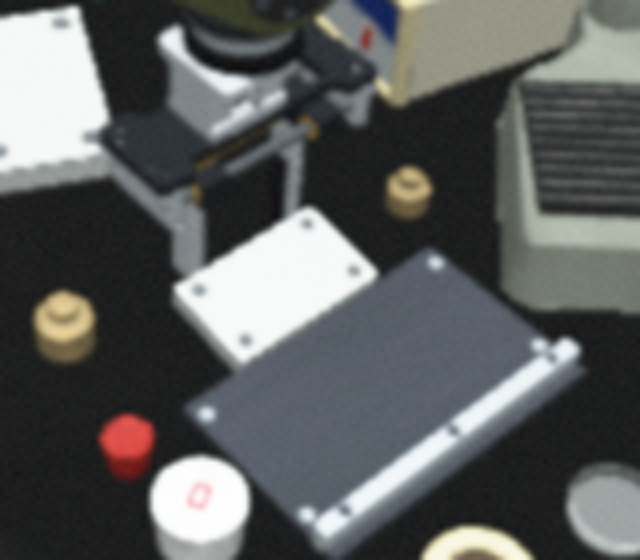

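```bash
cat >> h.py <<'E'
O=np.array([.5767,-.0622,0]);th=-1.384
X=np.array([np.cos(th),np.sin(th),0]);Y=np.array([-np.sin(th),np.cos(th),0]);Z=np.array([0,0,1.])
def S2W(p): p=np.atleast_2d(p);return O+p[:,:1]*X+p[:,1:2]*Y+p[:,2:]*Z
def W2S(p): d=np.array(p)-O;return np.array([d@X,d@Y,d[2]])
def st():
    o=readout.get_obs();print('t',o['time_s'],'tcp stage',W2S(o['ee_pos']).round(4),'F stage',np.round([o['force']@X,o['force']@Y,o['force'][2]],1),o['grip_width'].round(4))
E
python3 - <<'E'
from h import *
S=np.load('pics/s2.png.npz')
for f in(0,.07,.14,.2):
    s=8*np.tan(f);P=[]
    for x,z,y in[(-70,18,-60),(-70,18,60),(0,18,60),(0,18,-60)]:
        P.append([-s+x*np.cos(f)+z*np.sin(f),y,-x*np.sin(f)+z*np.cos(f)])
    q=proj(S,S2W(np.array(P)/1000));print(f,((q-[210,150]+.5)*4-.5).round().tolist())
st()
E
```

```text
0 [[178.0, 293.0], [312.0, 213.0], [381.0, 271.0], [245.0, 358.0]]
0.07 [[178.0, 289.0], [314.0, 209.0], [382.0, 272.0], [246.0, 358.0]]
0.14 [[180.0, 285.0], [315.0, 205.0], [383.0, 272.0], [247.0, 359.0]]
0.2 [[181.0, 282.0], [317.0, 202.0], [383.0, 273.0], [247.0, 360.0]]Traceback (most recent call last):
  File "<stdin>", line 8, in <module>
  File "h.py", line 23, in st
    o=readout.get_obs();print('t',o['time_s'],'tcp stage',W2S(o['ee_pos']).round(4),'F stage',np.round([o['force']@X,o['force']@Y,o['force'][2]],1),o['grip_width'].round(4))
                                                                                                                                                    ^^^^^^^^^^^^^^^^^^^^^
AttributeError: 'float' object has no attribute 'round'
```

>>> arm_command([
  {"slide": [0.0001, -0.0005, 0.002], "yaw": 0, "gripper": 0.75},
  {"slide": [0.0002, -0.001, 0.004], "yaw": 0, "gripper": 0.75},
  {"slide": [0.0003, -0.0015, 0.006], "yaw": 0, "gripper": 0.75},
  {"slide": [0.0003, -0.0015, 0.006], "yaw": 0, "gripper": 0.75},
])

```text
time_s: 4.95
ee_pos: [0.5621, 0.015, 0.018]
eef_rot: [-3.141, -0.002, 1.758]
force: [-2.3, 12.2, 1.9]
grip_width: 0.0701
```

```bash
sed -i "s/,o\['grip_width'\].round(4)//" h.py
python3 - <<'E'
from h import *
st()
a=cam('scene','s3.png')['color'][195:245,245:310,::-1]
b=cam('top','t3.png')['color'][150:235,250:320,::-1]
cv2.imwrite('pics/s3c.png',np.hstack([cv2.resize(a,(400,400*50//65),interpolation=cv2.INTER_CUBIC),cv2.resize(b,(int(307*70/85),307),interpolation=cv2.INTER_CUBIC)]))
E
```

```text
t 4.95 tcp stage [-0.0785  0.      0.018 ] F stage [-12.4   0.1   1.9]
```

View pics/s3c.png

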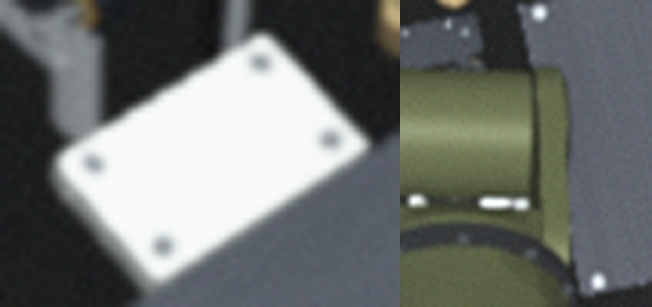

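>>> arm_command([
  {"slide": [0.0001, -0.0006, 0.0025], "yaw": 0, "gripper": 0.75},
  {"slide": [0.0002, -0.0011, 0.005], "yaw": 0, "gripper": 0.75},
  {"slide": [0.0003, -0.0017, 0.0075], "yaw": 0, "gripper": 0.75},
  {"slide": [0.0004, -0.0023, 0.01], "yaw": 0, "gripper": 0.75},
  {"slide": [0.0006, -0.003, 0.0125], "yaw": 0, "gripper": 0.75},
  {"slide": [0.0007, -0.0038, 0.015], "yaw": 0, "gripper": 0.75},
  {"slide": [0.0008, -0.0046, 0.017], "yaw": 0, "gripper": 0.75},
])

```text
time_s: 5.92
ee_pos: [0.5632, 0.01, 0.0352]
eef_rot: [-3.141, -0.002, 1.758]
force: [-2.9, 8.2, 4.1]
grip_width: 0.0705
```

Run:
```python
from h import *
st()
a=cam('scene','s4.png')['color'][180:260,230:330,::-1]
cv2.imwrite('pics/s4c.png',cv2.resize(a,None,fx=5,fy=5,interpolation=cv2.INTER_CUBIC))
```

```text
t 5.925 tcp stage [-0.0734  0.0001  0.0352] F stage [-8.6 -1.3  4.1]
```

View pics/s4c.png

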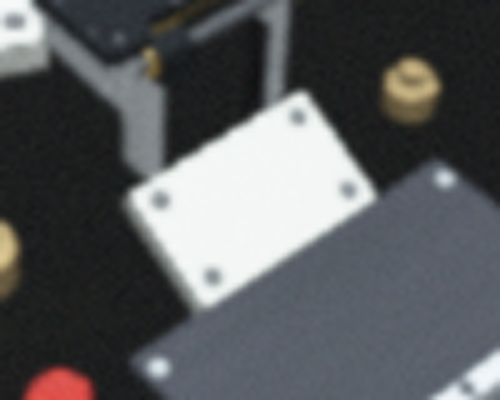

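>>> arm_command([
  {"slide": [0.0003, -0.0017, 0.003], "yaw": 0, "gripper": 0.75},
  {"slide": [0.0006, -0.0031, 0.006], "yaw": 0, "gripper": 0.75},
  {"slide": [0.0008, -0.0046, 0.009], "yaw": 0, "gripper": 0.75},
  {"slide": [0.0011, -0.006, 0.0115], "yaw": 0, "gripper": 0.75},
  {"slide": [0.0014, -0.0076, 0.014], "yaw": 0, "gripper": 0.75},
  {"slide": [0.0017, -0.0093, 0.0166], "yaw": 0, "gripper": 0.75},
  {"slide": [0.002, -0.011, 0.019], "yaw": 0, "gripper": 0.75},
  {"slide": [0.0024, -0.0127, 0.0212], "yaw": 0, "gripper": 0.75},
])

```text
time_s: 6.98
ee_pos: [0.5658, -0.0037, 0.0565]
eef_rot: [3.141, -0.0, 1.758]
force: [-1.7, 4.1, 4.3]
grip_width: 0.0708
```

>>> arm_command([
  {"slide": [0.0003, -0.0017, 0.0022], "yaw": 0, "gripper": 0.75},
  {"slide": [0.0006, -0.0034, 0.0042], "yaw": 0, "gripper": 0.75},
  {"slide": [0.0009, -0.0048, 0.006], "yaw": 0, "gripper": 0.75},
  {"slide": [0.0012, -0.0062, 0.0077], "yaw": 0, "gripper": 0.75},
])

```text
time_s: 7.48
ee_pos: [0.5669, -0.0102, 0.0638]
eef_rot: [-3.141, 0.0, 1.758]
force: [-0.7, -0.0, 1.1]
grip_width: 0.0708
```

Run:
```python
from h import *
st()
a=cam('scene','s5.png')['color'][170:260,230:330,::-1]
cv2.imwrite('pics/s5c.png',cv2.resize(a,None,fx=5,fy=5,interpolation=cv2.INTER_CUBIC))
```

```text
t 7.475 tcp stage [-0.0529  0.      0.0638] F stage [-0.1 -0.6  1.1]
```

View pics/s5c.png

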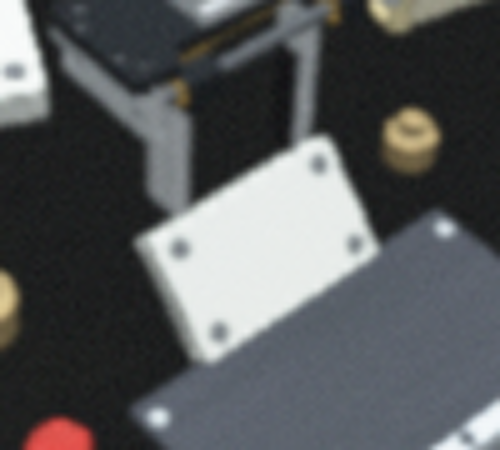

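Run:
```python
from h import *
from scipy.optimize import least_squares
S=np.load('pics/s5.png.npz')
obs=np.array([[135,240],[330,135],[378,248],[205,362]])/5+[230-.4,170-.4]
def m(q):
    f,s,z0,y0=q;P=[]
    for x,z,y in[(-70,18,-60),(-70,18,60),(0,18,60),(0,18,-60)]:
        P.append([s+x*np.cos(f)+z*np.sin(f),y+y0,z0-x*np.sin(f)+z*np.cos(f)])
    return proj(S,S2W(np.array(P)/1000))
for f0 in(.6,1.2):
    r=least_squares(lambda q:np.r_[(m(q)-obs).ravel(),(q[2])/2],[f0,-14,0,0]);print(r.x.round(2),r.cost,(m(r.x)-obs).round(1).tolist())
    q=r.x;print('rim',q[1]-70*np.cos(q[0]),q[2]+70*np.sin(q[0]))
```

```text
[ 0.78 -9.23  0.51 -3.41] 4.5238086627296665 [[2.1, -0.2], [-2.0, 0.1], [-0.4, 0.7], [0.1, -0.3]]
rim -58.83804165572287 49.89604617737802
[ 0.78 -9.23  0.51 -3.41] 4.523808662722431 [[2.1, -0.2], [-2.0, 0.1], [-0.4, 0.7], [0.1, -0.3]]
rim -58.83804139849805 49.89604117315327
```

>>> arm_command([
  {"slide": [0.0003, -0.0015, -0.002], "yaw": 0, "gripper": 0.75},
])

```text
time_s: 7.65
ee_pos: [0.5673, -0.0116, 0.0618]
eef_rot: [3.141, 0.0, 1.758]
force: [0.3, 0.1, 0.2]
grip_width: 0.0703
```

Run:
```python
from h import *
st()
S=cam('scene','s6.png');im=S['color']
m=((im.min(2)>150)).astype(np.uint8);m[:180]=0;m[250:]=0;m[:,:245]=0;m[:,315:]=0
cs,_=cv2.findContours(m,0,2);c=max(cs,key=cv2.contourArea);print(cv2.contourArea(c),cv2.approxPolyDP(c,3,True).reshape(-1,2).tolist())
im=np.load('pics/s5.png.npz')['color']
m=((im.min(2)>150)).astype(np.uint8);m[:180]=0;m[250:]=0;m[:,:245]=0;m[:,315:]=0
cs,_=cv2.findContours(m,0,2);c=max(cs,key=cv2.contourArea);print(cv2.contourArea(c),cv2.approxPolyDP(c,3,True).reshape(-1,2).tolist())
```

```text
t 7.65 tcp stage [-0.0515  0.0002  0.0618] F stage [-0.1  0.3  0.2]
918.0 [[302, 216], [285, 202], [252, 222], [269, 238]]
1110.5 [[295, 198], [258, 218], [270, 241], [304, 221]]
```

>>> arm_command([
  {"slide": [-0.0045, 0.024, 0], "yaw": 0, "gripper": 0.75},
  {"slide": [-0.009, 0.0477, 0], "yaw": 0, "gripper": 0.75},
  {"slide": [-0.009, 0.0477, -0.03], "yaw": 0, "gripper": 0.75},
  {"slide": [-0.009, 0.0477, -0.055], "yaw": 0, "gripper": 0.75},
  {"slide": [-0.009, 0.0477, -0.0605], "yaw": 0, "gripper": 0.75},
  {"slide": [-0.009, 0.0477, -0.0605], "yaw": 0, "gripper": 0.75},
])

```text
time_s: 8.45
ee_pos: [0.5583, 0.0362, 0.0017]
eef_rot: [-3.141, 0.0, 1.758]
force: [-0.3, 0.1, 0.1]
grip_width: 0.0706
```

Run:
```python
from h import *
st()
```

```text
t 8.45 tcp stage [-0.1001  0.0002  0.0017] F stage [-0.1 -0.3  0.1]
```

>>> arm_command([
  {"slide": [0.0013, -0.007, -0.0008], "yaw": 0, "gripper": 0.75},
  {"slide": [0.0026, -0.014, -0.0008], "yaw": 0, "gripper": 0.75},
  {"slide": [0.0035, -0.0185, -0.0008], "yaw": 0, "gripper": 0.75},
  {"slide": [0.004, -0.021, -0.0008], "yaw": 0, "gripper": 0.75},
  {"slide": [0.0041, -0.0217, -0.0008], "yaw": 0, "gripper": 0.75},
])

```text
time_s: 9.07
ee_pos: [0.5619, 0.0164, 0.0008]
eef_rot: [-3.141, -0.003, 1.758]
force: [-6.2, 19.5, 7.7]
grip_width: 0.0703
```

>>> arm_command([
  {"slide": [0, 0, 0.003], "yaw": 0, "gripper": 0.75},
  {"slide": [0, 0, 0.006], "yaw": 0, "gripper": 0.75},
  {"slide": [0.0001, -0.0004, 0.009], "yaw": 0, "gripper": 0.75},
  {"slide": [0.0001, -0.0006, 0.012], "yaw": 0, "gripper": 0.75},
])

```text
time_s: 9.57
ee_pos: [0.5619, 0.0157, 0.0124]
eef_rot: [-3.141, -0.003, 1.758]
force: [-3.3, 14.4, -0.2]
grip_width: 0.0707
```

>>> arm_command([
  {"slide": [0.0001, -0.0007, 0.003], "yaw": 0, "gripper": 0.75},
  {"slide": [0.0003, -0.0014, 0.006], "yaw": 0, "gripper": 0.75},
  {"slide": [0.0004, -0.0021, 0.009], "yaw": 0, "gripper": 0.75},
  {"slide": [0.0005, -0.0028, 0.012], "yaw": 0, "gripper": 0.75},
])

```text
time_s: 10.07
ee_pos: [0.5624, 0.0133, 0.0246]
eef_rot: [-3.141, -0.003, 1.758]
force: [-4.2, 16.7, 4.1]
grip_width: 0.0706
```

>>> arm_command([
  {"slide": [0.0002, -0.0011, 0.0033], "yaw": 0, "gripper": 0.75},
  {"slide": [0.0004, -0.0022, 0.0065], "yaw": 0, "gripper": 0.75},
  {"slide": [0.0006, -0.0034, 0.0097], "yaw": 0, "gripper": 0.75},
])

```text
time_s: 10.45
ee_pos: [0.5632, 0.0098, 0.0347]
eef_rot: [-3.141, -0.003, 1.758]
force: [-4.6, 15.6, 7.2]
grip_width: 0.0707
```

>>> arm_command([
  {"slide": [0.0003, -0.0014, 0.003], "yaw": 0, "gripper": 0.75},
  {"slide": [0.0005, -0.0028, 0.0058], "yaw": 0, "gripper": 0.75},
])

```text
time_s: 10.7
ee_pos: [0.5638, 0.0069, 0.0406]
eef_rot: [-3.141, -0.003, 1.758]
force: [-4.8, 15.6, 8.1]
grip_width: 0.0701
```

>>> arm_command([
  {"slide": [0.0003, -0.0016, 0.0027], "yaw": 0, "gripper": 0.75},
  {"slide": [0.0006, -0.0033, 0.0054], "yaw": 0, "gripper": 0.75},
])

```text
time_s: 10.95
ee_pos: [0.5645, 0.0034, 0.0462]
eef_rot: [3.141, -0.003, 1.758]
force: [-5.3, 14.3, 10.1]
grip_width: 0.0704
```

>>> arm_command([
  {"slide": [0.0003, -0.0017, 0.0025], "yaw": 0, "gripper": 0.75},
  {"slide": [0.0006, -0.0034, 0.005], "yaw": 0, "gripper": 0.75},
])

```text
time_s: 11.2
ee_pos: [0.5652, -0.0002, 0.0513]
eef_rot: [3.141, -0.002, 1.758]
force: [-4.6, 12.1, 9.4]
grip_width: 0.0705
```

>>> arm_command([
  {"slide": [0.0003, -0.0018, 0.0022], "yaw": 0, "gripper": 0.75},
  {"slide": [0.0007, -0.0037, 0.0044], "yaw": 0, "gripper": 0.75},
])

```text
time_s: 11.45
ee_pos: [0.566, -0.0041, 0.0559]
eef_rot: [3.141, -0.002, 1.758]
force: [-4.6, 12.3, 10.8]
grip_width: 0.0708
```

>>> arm_command([
  {"slide": [0.0003, -0.0018, 0.002], "yaw": 0, "gripper": 0.75},
  {"slide": [0.0006, -0.0035, 0.0038], "yaw": 0, "gripper": 0.75},
])

```text
time_s: 11.7
ee_pos: [0.5667, -0.0079, 0.0597]
eef_rot: [3.141, -0.001, 1.758]
force: [-4.7, 9.0, 10.0]
grip_width: 0.0706
```

>>> arm_command([
  {"slide": [0.0003, -0.0016, 0.0017], "yaw": 0, "gripper": 0.75},
  {"slide": [0.0006, -0.0032, 0.0034], "yaw": 0, "gripper": 0.75},
])

```text
time_s: 11.95
ee_pos: [0.5674, -0.0115, 0.063]
eef_rot: [3.141, -0.001, 1.758]
force: [-2.9, 7.1, 8.0]
grip_width: 0.0706
```

>>> arm_command([
  {"slide": [0.0005, -0.0028, 0.0013], "yaw": 0, "gripper": 0.75},
  {"slide": [0.001, -0.0055, 0.0026], "yaw": 0, "gripper": 0.75},
])

```text
time_s: 12.2
ee_pos: [0.5686, -0.0167, 0.0661]
eef_rot: [3.14, -0.001, 1.758]
force: [-5.8, 10.6, 15.8]
grip_width: 0.0705
```

Run:
```python
from h import *
st()
a=cam('scene','s7.png')['color'][160:260,230:330,::-1]
cv2.imwrite('pics/s7c.png',cv2.resize(a,None,fx=5,fy=5,interpolation=cv2.INTER_CUBIC))
```

```text
t 12.2 tcp stage [-0.0462  0.0005  0.0661] F stage [-11.5  -3.7  15.8]
```

View pics/s7c.png

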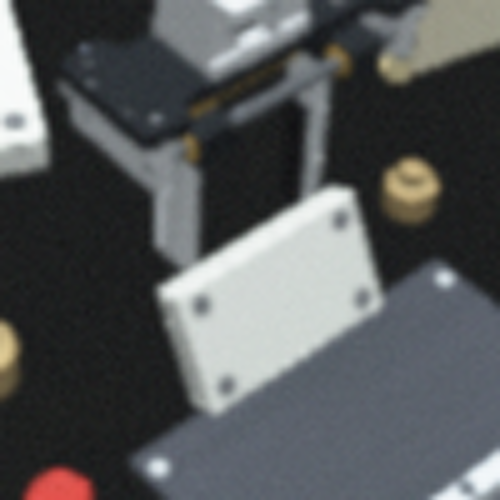

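>>> arm_command([
  {"slide": [0.0006, -0.003, 0.0013], "yaw": 0, "gripper": 0.75},
  {"slide": [0.0012, -0.0062, 0.0024], "yaw": 0, "gripper": 0.75},
])

```text
time_s: 12.5
ee_pos: [0.5699, -0.0228, 0.0693]
eef_rot: [3.139, -0.001, 1.758]
force: [-8.5, 10.5, 25.7]
grip_width: 0.0707
```

>>> arm_command([
  {"slide": [0.0006, -0.003, 0.0007], "yaw": 0, "gripper": 0.75},
  {"slide": [0.0012, -0.006, 0.0013], "yaw": 0, "gripper": 0.75},
])

```text
time_s: 12.75
ee_pos: [0.5716, -0.0288, 0.0715]
eef_rot: [3.138, -0.001, 1.758]
force: [-3.7, 8.2, 20.8]
grip_width: 0.0704
```

>>> arm_command([
  {"slide": [0.0006, -0.003, 0.0002], "yaw": 0, "gripper": 0.75},
  {"slide": [0.0012, -0.006, 0.0004], "yaw": 0, "gripper": 0.75},
])

```text
time_s: 13.0
ee_pos: [0.5718, -0.0361, 0.0689]
eef_rot: [3.141, 0.0, 1.758]
force: [-0.2, 0.7, 0.3]
grip_width: 0.0701
```

Run:
```python
from h import *
st()
a=cam('scene','s8.png')['color'][160:260,230:330,::-1]
cv2.imwrite('pics/s8c.png',cv2.resize(a,None,fx=5,fy=5,interpolation=cv2.INTER_CUBIC))
```

```text
t 13.0 tcp stage [-0.0266  0.      0.0689] F stage [-0.7 -0.1  0.3]
```

View pics/s8c.png

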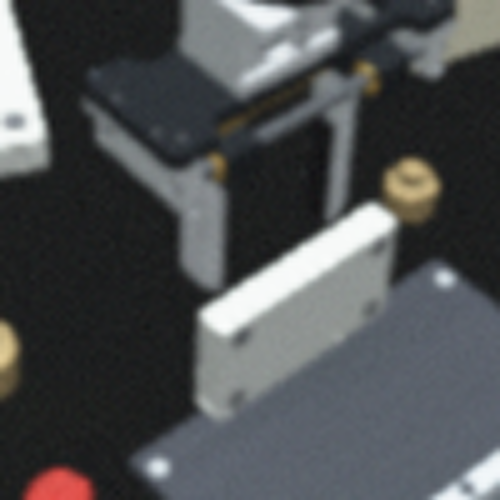

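>>> arm_command([
  {"slide": [-0.0013, 0.0069, 0], "yaw": 0, "gripper": 0.75},
  {"slide": [-0.0013, 0.0069, -0.007], "yaw": 0, "gripper": 0.75},
  {"slide": [-0.0013, 0.0069, -0.014], "yaw": 0, "gripper": 0.75},
])

```text
time_s: 13.42
ee_pos: [0.5703, -0.0287, 0.054]
eef_rot: [-3.141, -0.0, 1.758]
force: [-0.0, -0.2, -0.1]
grip_width: 0.0705
```

>>> arm_command([
  {"slide": [0.0009, -0.0049, 0], "yaw": 0, "gripper": 0.75},
  {"slide": [0.0015, -0.0079, 0], "yaw": 0, "gripper": 0.75},
  {"slide": [0.0021, -0.011, 0], "yaw": 0, "gripper": 0.75},
  {"slide": [0.0026, -0.0138, 0], "yaw": 0, "gripper": 0.75},
  {"slide": [0.0032, -0.0167, 0], "yaw": 0, "gripper": 0.75},
])

```text
time_s: 14.05
ee_pos: [0.5737, -0.0458, 0.0548]
eef_rot: [3.141, 0.0, 1.758]
force: [-0.4, 0.3, -0.2]
grip_width: 0.0704
```

>>> arm_command([
  {"slide": [0.0006, -0.003, 0], "yaw": 0, "gripper": 0.75},
  {"slide": [0.0011, -0.006, 0], "yaw": 0, "gripper": 0.75},
  {"slide": [0.0017, -0.009, 0], "yaw": 0, "gripper": 0.75},
  {"slide": [0.0023, -0.012, 0], "yaw": 0, "gripper": 0.75},
  {"slide": [0.0028, -0.015, 0], "yaw": 0, "gripper": 0.75},
  {"slide": [0.0028, -0.015, 0], "yaw": 0, "gripper": 0.75},
])

```text
time_s: 14.8
ee_pos: [0.5765, -0.0608, 0.0547]
eef_rot: [-3.142, -0.0, 1.758]
force: [0.8, -0.2, 0.1]
grip_width: 0.0702
```

Run:
```python
from h import *
st()
im=cam('scene','s9.png')['color']
m=((im.min(2)>120)).astype(np.uint8);m[:180]=0;m[290:]=0;m[:,:240]=0;m[:,345:]=0
cs,_=cv2.findContours(m,0,2)
for c in cs:
  if cv2.contourArea(c)>60: print(cv2.contourArea(c),cv2.approxPolyDP(c,3,True).reshape(-1,2).tolist())
```

```text
t 14.8 tcp stage [-0.0014  0.      0.0547] F stage [0.3 0.8 0.1]
119.0 [[316, 288], [342, 289], [332, 282], [323, 282]]
498.5 [[250, 267], [247, 276], [251, 288], [267, 289], [271, 270], [263, 264]]
473.0 [[344, 234], [341, 241], [294, 276], [284, 279], [293, 285], [344, 246]]
1220.5 [[309, 218], [274, 240], [275, 246], [292, 261], [326, 237], [327, 233]]
103.0 [[275, 205], [271, 209], [278, 226], [280, 209]]
63.5 [[339, 180], [344, 211]]
110.5 [[276, 181], [287, 188], [301, 180]]
```

Run:
```python
from h import *
S=np.load('pics/s9.png.npz')
for p in[(309,217.5),(273.5,240),(292,261.5),(327,236)]: print((W2S(ray(S,p,.026))*1000).round())
```

```text
[12. 62. 26.]
[ 11. -61.  26.]
[ 89. -69.  26.]
[86. 54. 26.]
```

>>> arm_command([
  {"slide": [-0.003, 0.0157, 0], "yaw": 0, "gripper": 0.75},
  {"slide": [-0.003, 0.0157, -0.02], "yaw": 0, "gripper": 0.75},
  {"slide": [-0.003, 0.0157, -0.043], "yaw": 0, "gripper": 0.75},
  {"slide": [-0.003, 0.0157, -0.043], "yaw": 0, "gripper": 0.75},
])

```text
time_s: 15.35
ee_pos: [0.5724, -0.0438, 0.0105]
eef_rot: [-3.139, -0.001, 1.758]
force: [0.3, -0.1, 1.0]
grip_width: 0.071
```

>>> arm_command([
  {"slide": [0.0015, -0.008, 0], "yaw": 0, "gripper": 0.75},
  {"slide": [0.003, -0.016, 0], "yaw": 0, "gripper": 0.75},
  {"slide": [0.0045, -0.024, 0], "yaw": 0, "gripper": 0.75},
  {"slide": [0.006, -0.032, 0], "yaw": 0, "gripper": 0.75},
  {"slide": [0.0072, -0.038, 0], "yaw": 0, "gripper": 0.75},
  {"slide": [0.0083, -0.044, 0], "yaw": 0, "gripper": 0.75},
  {"slide": [0.0091, -0.048, 0], "yaw": 0, "gripper": 0.75},
  {"slide": [0.0095, -0.05, 0], "yaw": 0, "gripper": 0.75},
])

```text
time_s: 16.35
ee_pos: [0.583, -0.0951, 0.0117]
eef_rot: [-3.142, -0.0, 1.758]
force: [-0.0, 1.1, 0.9]
grip_width: 0.0702
```

Run:
```python
from h import *
st()
```

```text
t 16.35 tcp stage [0.0334 0.0001 0.0117] F stage [-1.1  0.2  0.9]
```

>>> arm_command([
  {"slide": [0.0004, -0.002, 0], "yaw": 0, "gripper": 0.75},
  {"slide": [0.0008, -0.004, 0], "yaw": 0, "gripper": 0.75},
  {"slide": [0.001, -0.0055, 0], "yaw": 0, "gripper": 0.75},
  {"slide": [0.0012, -0.0065, 0], "yaw": 0, "gripper": 0.75},
])

```text
time_s: 16.85
ee_pos: [0.584, -0.1012, 0.0117]
eef_rot: [-3.141, -0.0, 1.758]
force: [-2.6, 6.4, 2.9]
grip_width: 0.0706
```

>>> arm_command([
  {"slide": [0.0002, -0.001, 0], "yaw": 0, "gripper": 0.75},
  {"slide": [0.0002, -0.001, 0], "yaw": 0, "gripper": 0.75},
])

```text
time_s: 17.1
ee_pos: [0.584, -0.1013, 0.0117]
eef_rot: [-3.141, -0.002, 1.758]
force: [-3.1, 9.1, 3.5]
grip_width: 0.0705
```

Run:
```python
from h import *
st()
```

```text
t 17.1 tcp stage [ 0.0398 -0.0001  0.0117] F stage [-9.5 -1.4  3.5]
```

>>> arm_command([
  {"slide": [-0.0008, 0.004, 0], "yaw": 0, "gripper": 0.75},
  {"slide": [-0.003, 0.016, 0], "yaw": 0, "gripper": 0.75},
  {"slide": [-0.007, 0.036, 0], "yaw": 0, "gripper": 0.75},
  {"slide": [-0.007, 0.036, 0.05], "yaw": 0, "gripper": 0.75},
  {"slide": [-0.01, 0.09, 0.1], "yaw": 0, "gripper": 0.75},
  {"slide": [-0.04, 0.14, 0.12], "yaw": 0, "gripper": 0.75},
  {"slide": [-0.08, 0.18, 0.12], "yaw": 0, "gripper": 0.75},
  {"slide": [-0.12, 0.22, 0.12], "yaw": 0, "gripper": 0.75},
])

```text
time_s: 18.1
ee_pos: [0.4624, 0.1199, 0.1321]
eef_rot: [3.141, -0.0, 1.759]
force: [0.4, 1.3, 0.6]
grip_width: 0.0706
```

Run:
```python
from h import *
st()
T=cam('top','t9.png');S=cam('scene','s10.png')
a=T['color'][130:270,235:395,::-1];b=S['color'][180:320,230:390,::-1]
cv2.imwrite('pics/fin.png',np.hstack([cv2.resize(x,(400,350),interpolation=cv2.INTER_CUBIC) for x in(a,b)]))
t0=np.load('pics/t0.png.npz')['color'].astype(int);d=np.abs(T['color'].astype(int)-t0).max(2)
for n,(u,v) in dict(w1=(267,248),bung=(308,250),can=(334,244),w2=(265,146),dish=(368,159),tape=(372,197)).items(): print(n,d[v-14:v+14,u-14:u+14].mean().round(1),d[v-14:v+14,u-14:u+14].max())
```

```text
t 18.1 tcp stage [-0.2001 -0.0785  0.1321] F stage [-1.2  0.6  0.6]
w1 9.3 25
bung 4.1 13
can 3.5 15
w2 6.6 19
dish 6.4 21
tape 6.2 21
```

View pics/fin.png

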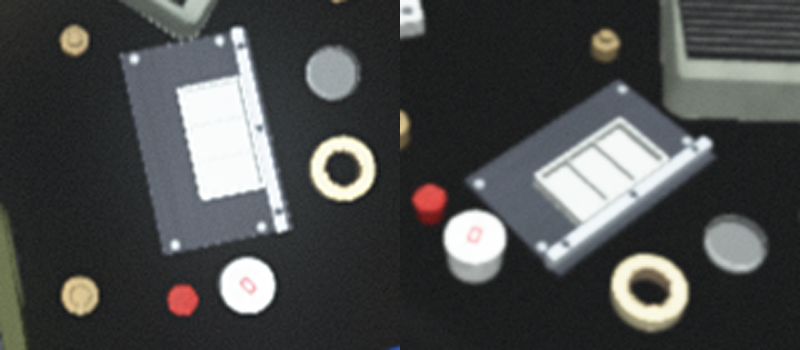

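The last picture shows the tray at (221,138) in the left half, open side up. Its long side lies flush along the fence, and the bystanders have not moved. Handing in.

```bash
python3 -c "
from h import *
print(job.hand_in())"
```

```text
the job is handed in; nothing more can be done
None
```

The tray is on the stage, open side up, with its long side against the fence. I handed the job in at about 18 s; it gave no verdict.

**What I did:** With both fingertips on the small white tray's rear wall, I pushed it against the step with about 15–20 N. I then raised the fingers along an arc until it stood on its long side. From there I pushed its top edge over onto the stage and slid it to the fence.

**What went wrong:** The first tipping attempt failed. At about 45 degrees I was pressing too lightly, the fingertips slipped over the wall, and the tray fell back flat in front of the stage. Pressing harder worked on the second try.

**Last checks:**
- **Fence contact:** the push force rose to about 9.5 N while the fingers moved only 0.1 mm, so the tray is home.
- **Position:** the last top and scene views show it flush with the fence. Read by eye off the last picture, it is square to within about 1.5 degrees and near the middle of the stage.
- **Bystanders:** comparing the first and last top views, none of the six had visibly moved.
- **Disagreement:** finger contact at both the step and the fence came about 2 mm before my camera-measured stage position said it should, which fits the 2 mm calibration tolerance.

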